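# Dispense one brass disc and nudge it into the staging bay

### The arm

A 7-joint arm with a two-finger parallel gripper is mounted at the origin on a cart in front of the work surface, level with it; the furniture and walls round the work are solid. World frame = base frame: x ahead of the robot, y to its left, z up, the work surface at z = 0. Lengths are in m, angles in rad, forces in N, time in s.
With the tool pointing down it reaches from about 0.4 to 0.9 m from the base axis. Payload 5.5 kg.
Tool frame: the origin (TCP) lies on the centre line of the jaws, within the pads' length; the fingertips stand env.tip_extent ahead of it and the grasp point (between the pads) lies 3 mm ahead of it (env.tip_extent is the distance from the TCP to the fingertips, in m); z points along the fingers, y is the line along which they close (so a half turn about z gives the same grasp; the last joint's range is limited). The gripper opens to 92 mm and grips with 3 to 60 N. Pads are 19 mm wide; open, the fingers measure 130 mm over their backs; the gripper's body (75 mm by 190 mm) begins 47 mm behind the grasp point.
Start: joints at [-1.047, 0.501, -0.427, 1.55, 0.221, 1.138, -0.21], TCP at [0.168, 0.628, 0.249] pointing down, gripper open.
Joint ranges: [-2.88, 2.88], [-0.31, 2.03], [-1.54, 1.56], [0.2, 2.42], [-1.41, 4.55], [0.19, 2.02], [-2.57, 2.57]. Speed limits (rad/s): [2.57, 2.57, 3.14, 3.14, 3.14, 3.14, 3.14].

### API

Orientations are given as a 3x3 rotation matrix whose columns are the frame's x, y, z axes.
In Python, from plant import env gives the robot as it stands. The module is installed in compiled form; this text tells all that it offers.
- The arm moves only by the tool send_rows, never from a script. Its arguments are lists of equal length, an entry for each row: "turn": the turn, a rotation vector about the tool's x, y, z in rad, a list of three; "translation": the shift along the tool's x, y, z in cm, a list of three; "grip": the opening, from -1 (shut) to 1 (fully open). In form: {"turn": [[wx, wy, wz], ...], "translation": [[dx, dy, dz], ...], "grip": [grip, ...]}. A call has 1 to 5 rows; each row shifts and turns the commanded pose from where the row before left it, along the tool's axes as they then stand; what a row does not reach is not made up. A row lasts 1/10 s, in which the tool goes at most 50 mm and 8.59 degrees, less where a joint would pass 70% of its speed; a pose out of reach is approached as far as the arm can. A call with a gripper value outside its range is refused whole. The fingers move at their own pace and stop on an object; the grip force is fixed at half the most. Time passes only in rows, so rows that do not move let the fingers close. It gives the time, the measured TCP pose, the force, the opening and the grip force at its end, in the units of the state.
- env.get_obs(): the state, without advancing time (a new reading comes with each control period).
- env.grab_frame(name): name is "side" or "top"; returns the picture (400x640x3 uint8, red, green, blue); there is no depth.
- env.camera_model(name): a dict with "vfov" (degrees; the focal length in pixels is half the picture's height over the tangent of half this angle, whatever the lens; pixels are square), "cx", "cy" (the principal point, pixels), "T" (4x4, takes a point from camera to world coordinates). Camera axes: x right, y up, looking along -z (the intrinsics and any distortion apply to the point x, -y, -z); pixel columns grow to the right and rows downward; lengths in m; the calibration is good to about 2 mm. A picture is of the moment at which its call begins. camera_model takes no time and is no camera call.
- env.sign_off(): hands the job in; it is judged then, once.
The state is a dict: "time": time; "qpos": joint angles; "dq": joint speeds; "joint_torque": joint torques, N m; "tcp_pos": TCP position; "tcp_rot": TCP orientation; "ft_force": force on the tool from outside, world axes, zero at the start; "wrist_torque": the same for the moment, N m; "finger_gap": finger opening in m; "finger_force": force on a finger pad.
Only numpy, scipy, OpenCV 4.12 (cv2) and the standard library are available. Lean on these libraries where they do the work, as an engineer would, in place of code of your own. Each camera call takes 0.05 s, during which the arm holds its last target. There are 200 camera calls.

### The job

Press the dispenser's plunger right down and let it come up again, so that a single brass disc is pushed out onto the table and the others stay in the magazine. Then, with a fingertip, push that disc sideways along the table until it lies wholly between the two wooden rails of the staging bay; do not pick it up. Leave the bottle, the beeswax and the leather weight where they are.

Things in the scene. Friction and masses are not known exactly. Their poses are not given: they have to be found in the camera images.
- dispenser: steel disc feeder fixed to the table, 146 x 66 mm. Origin: on the table under the axis of its square magazine (51 mm square, 50 mm high, open top). Its -x is the exit side, facing the robot; +x the plunger side. 4 mm floor plate ends 27 mm along -x; exit slot 15 mm high. Plunger housing 60 x 56 mm, 79 mm high, centred 78 mm along +x. Position and yaw vary
- magazine (a point): point on the magazine's axis, on its floor, 4 mm above the table
- landing (a point): point on the table 57 mm in front (-x) of the dispenser's origin, where the centre of the ejected disc comes to lie (within about 8 mm)
- plunger (a joint): travel of the plunger in m: 0 up, 0.030 fully down. Moves straight down on a spring: 5 N starts it, 9 to 12 N holds it down (up to 15 N moving); it rises by itself when let go. It drives a blade 60 mm forwards under the stack; each full stroke ejects the lowest disc; under about 0.025 the disc may stay in the slot. Another full stroke would eject another disc
- plunger_top (a point): centre of the top face of the plunger's black round knob, 36 mm wide, 12 mm thick; the top face is 132 mm above the table when up, 102 mm when down; moves with the plunger
- disc_0_center (a point): centre of the lowest brass disc, the one that is ejected: 40 mm diameter, 8 mm thick, 20 to 45 g, plain flat disc with a small dark centre; lies flat on the table (centre 4 mm up) once ejected
- disc_1_center (a point): centre of the second disc of the stack, same kind; stays in the magazine
- disc_2_center (a point): centre of the third disc, same kind; stays in the magazine
- disc_3_center (a point): centre of the top disc, same kind; stays in the magazine
- bay: staging bay fixed to the table left or right of the landing place: two pale wooden rails 100 mm long, 12 wide, 10 high, along its y (roughly the dispenser's y), inner faces 80 mm apart along its x, on a dark sheet under 1 mm thick that does not hinder sliding. Both y ends open. Origin: on the table, midway between and along the rails, about 108 mm from the landing place
- beeswax: round amber cake of beeswax, 48 mm diameter, 16 mm high, loose, on the other side of the landing place from the bay; origin under its centre
- dye_bottle: small brown bottle, 38 mm diameter, 95 mm high, loose, right of the plunger housing; origin under its centre
- pattern_weight: dark brown leather-covered square weight, 61 mm wide, 54 mm high, loose, left of the plunger housing; origin under its centre
Things that resemble listed ones, but are neither listed nor needed, are in the scene too. Of the things that look like the dispenser, the smaller one is meant.

How it is judged:
By the outcome, as a careful person would: the job done as asked, in the order asked, and still so for the second after the job is handed in, with the robot touching nothing.
It also fails if it takes over 43 s, if anything falls off the work surface, if the arm or the gripper's body presses on something with over 40 N, if the wrist force passes 120 N, or if a joint passes its speed limit or range.

## Working session

There is one attempt and no reset: what is moved stays moved. The work goes in short steps, Python scripts to look and compute and a tool call to move; the robot and the scene stay as the last step left them, time stands still between calls to the robot, and variables do not carry over. Pictures are saved under pics/ and viewed, at most 10 in all, crops included, and the job is handed in when it is done.

Besides the shell and the picture viewer there is one more tool, called after ">>>" as name(argument=value, ...) on one line, values as JSON. send_rows: Moves the arm, as the interface text tells. Its arguments: {"type":"object","properties":{"turn":{"type":"array","items":{"type":"array","items":{"type":"number"}}},"translation":{"type":"array","items":{"type":"array","items":{"type":"number"}}},"grip":{"type":"array","items":{"type":"number"}}},"required":["turn","translation","grip"]}

```bash
mkdir -p pics; python3 - <<'E'
from plant import env
import cv2,numpy as np
for n in("side","top"):
    f=env.grab_frame(n); cv2.imwrite(f"pics/{n}0.png",f[:,:,::-1])
    m=env.camera_model(n); print(n,{k:(np.round(v,4).tolist() if k=="T" else v) for k,v in m.items()})
o=env.get_obs(); print(o["time"],o["tcp_pos"],np.round(o["tcp_rot"],3).tolist(),env.tip_extent,o["finger_gap"])
E
```

```text
side {'vfov': 46.68884778789726, 'cx': 320.43097453646243, 'cy': 204.79406958788223, 'T': [[-0.9982, 0.0195, -0.0559, 0.5176], [-0.0586, -0.452, 0.8901, 1.3283], [-0.0079, 0.8918, 0.4524, 0.6036], [0.0, 0.0, 0.0, 1.0]]}
top {'vfov': 49.1811499811816, 'cx': 324.0597212400732, 'cy': 199.69413138147547, 'T': [[-0.0052, 0.9912, -0.1319, 0.4656], [-1.0, -0.0053, -0.0005, 0.3539], [-0.0012, 0.1319, 0.9913, 0.9482], [0.0, 0.0, 0.0, 1.0]]}
0.1 [0.16748999 0.62743378 0.24776868] [[-0.966, 0.258, -0.001], [0.258, 0.966, -0.002], [0.0, -0.002, -1.0]] 0.022 0.09200108123833854
```

View pics/top0.png

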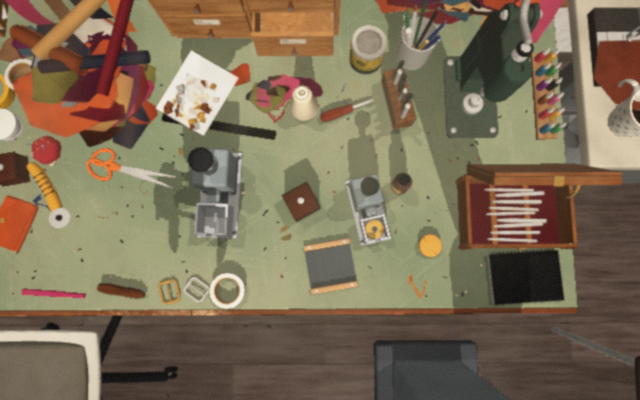

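View pics/side0.png

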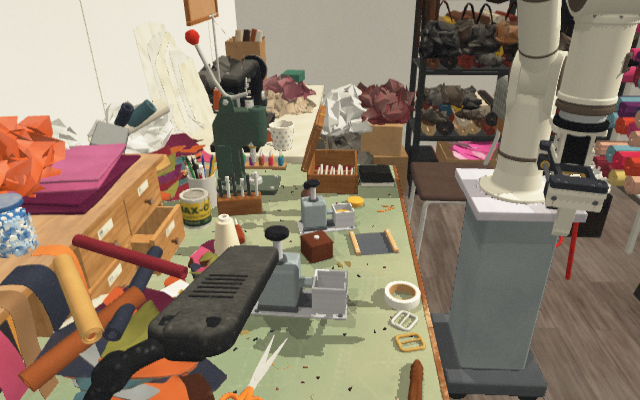

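The top view shows two lookalike dispensers. The small one has its magazine with a brass disc at (374,230) and its knob at (369,187). The larger grey one has its magazine at (214,218) and its knob at (202,160). I choose the small one. The bay is at (331,266), the beeswax at (430,246), the bottle at (401,183) and the weight at (300,202). The disc should land near (378,262). The side view shows the same things: small knob at (311,187), bay at (374,243).

```bash
cat > h.py <<'E'
import cv2,numpy as np
from plant import env
def ray(n,u,v):
    m=env.camera_model(n); f=200/np.tan(np.radians(m["vfov"]/2)); T=np.array(m["T"])
    d=T[:3,:3]@np.array([(u-m["cx"])/f,-(v-m["cy"])/f,-1]); return T[:3,3],d
def onz(n,u,v,z):
    o,d=ray(n,u,v); return o+d*(z-o[2])/d[2]
def proj(n,p):
    m=env.camera_model(n); f=200/np.tan(np.radians(m["vfov"]/2)); T=np.array(m["T"])
    c=T[:3,:3].T@(np.array(p)-T[:3,3]); return m["cx"]+f*c[0]/-c[2], m["cy"]-f*c[1]/-c[2]
def tri(a,b):
    o1,d1=ray("top",*a);o2,d2=ray("side",*b)
    A=np.c_[d1,-d2]; t=np.linalg.lstsq(A,o2-o1,rcond=None)[0]
    p,q=o1+t[0]*d1,o2+t[1]*d2; return (p+q)/2,np.linalg.norm(p-q)
E
python3 - <<'E'
import cv2
t=cv2.imread("pics/top0.png")[160:310,290:450]; s=cv2.imread("pics/side0.png")[170:270,290:410]
cv2.imwrite("pics/ct.png",cv2.resize(t,None,fx=4,fy=4,interpolation=cv2.INTER_CUBIC))
cv2.imwrite("pics/cs.png",cv2.resize(s,None,fx=5,fy=5,interpolation=cv2.INTER_CUBIC))
E
```

```text
(no output)
```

View pics/ct.png

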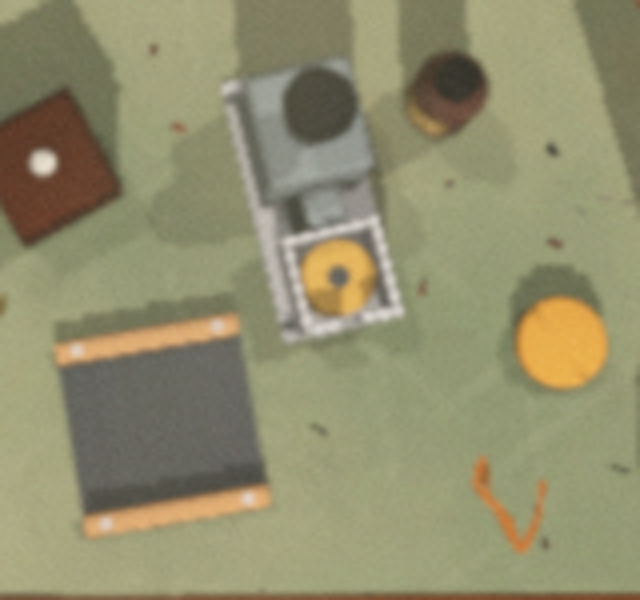

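View pics/cs.png

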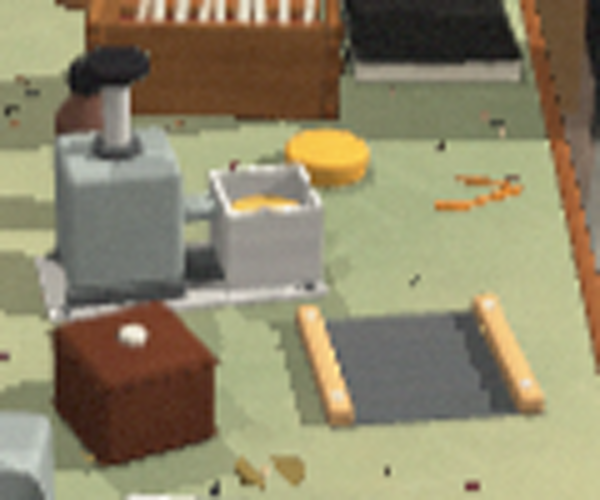

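The crops confirm the choice: the small dispenser has a yellow disc in its open magazine. In the top view the knob is at (370,186), the magazine rim centre at (375.5,229), the rail centres at (327,245) and (334,288), and the wax at (430.5,245.5).

```bash
python3 - <<'E'
from h import *
T=lambda a,b:(290+a/4,160+b/4)
S=lambda a,b:(290+a/5,170+b/5)
r=lambda x:np.round(x,4)
k,e=tri(T(320,104),S(112,62)); print("knob",r(k),r(e)," onz",r(onz("top",*T(320,104),.132)),r(onz("side",*S(112,62),.132)))
c=[onz("top",*T(*p),.05) for p in((285,238),(378,218),(402,313),(308,335))]
M=np.mean(c,0);print("mag",r(M),[r(np.linalg.norm(c[i]-c[i-1])) for i in range(4)])
d=onz("top",*T(339,277),.036);print("disc3",r(d))
K=onz("top",*T(320,104),.132); v=(K-M)[:2]; print("dist mag-knob",r(np.linalg.norm(v)),"yaw",r(np.arctan2(v[1],v[0])))
R=[onz("top",*T(*p),.01) for p in((57,355),(240,324),(269,497),(85,527))]
print("rails",[r(x) for x in R],"len",r(np.linalg.norm(R[0]-R[1])),r(np.linalg.norm(R[3]-R[2])),"center",r(np.mean(R,0)))
Rs=[onz("side",*S(*p),.01) for p in((310,308),(342,414),(488,298),(530,402))]
print("rails side",[r(x) for x in Rs],"c",r(np.mean(Rs,0)))
for yaw in (np.arctan2(v[1],v[0]),):
    L=M[:2]-.057*np.array([np.cos(yaw),np.sin(yaw)]);print("landing",r(L))
print("wax",r(onz("top",*T(562,342),.016)),"bottle",r(onz("top",*T(458,83),.095)),"weight",r(onz("top",*T(45,165),.054)))
E
```

```text
knob [0.6024 0.2666 0.1265] 0.0032  onz [0.5999 0.2672 0.132 ] [0.603  0.2783 0.132 ]
mag [0.5239 0.2483 0.05  ] [np.float64(0.051), np.float64(0.0492), np.float64(0.0502), np.float64(0.0496)]
disc3 [0.5242 0.2489 0.036 ]
dist mag-knob 0.0783 yaw 0.2443
rails [array([0.4851, 0.3971, 0.01  ]), array([0.501 , 0.2993, 0.01  ]), array([0.41  , 0.2852, 0.01  ]), array([0.3949, 0.3823, 0.01  ])] len 0.0991 0.0983 center [0.4477 0.341  0.01  ]
rails side [array([0.502 , 0.3071, 0.01  ]), array([0.4872, 0.4053, 0.01  ]), array([0.4112, 0.2928, 0.01  ]), array([0.3983, 0.3907, 0.01  ])] c [0.4496 0.349  0.01  ]
landing [0.4686 0.2345]
wax [0.4904 0.129  0.016 ] bottle [0.6161 0.1948 0.095 ] weight [0.5816 0.4014 0.054 ]
```

The sizes check out: magazine sides 51 mm, magazine to knob 78 mm, rails 99 mm long, landing to bay 109 mm. First I'll shut the gripper and turn it so the tool's y axis lies along the push direction.

>>> send_rows(turn=[[0,0,-0.15],[0,0,-0.15],[0,0,-0.15],[0,0,0],[0,0,0]], translation=[[0,0,0],[0,0,0],[0,0,0],[0,0,0],[0,0,0]], grip=[-1,-1,-1,-1,-1])

```text
time: 0.6
tcp_pos: [0.1677, 0.6277, 0.2483]
tcp_rot: [[-0.983, -0.184, -0.001], [-0.184, 0.983, -0.001], [0.001, -0.001, -1.0]]
ft_force: [-0.5, -0.8, 0.8]
finger_gap: 0.0562
finger_force: 0.0
```

```bash
cat > go.py <<'E'
import sys,numpy as np
from plant import env
o=env.get_obs(); t=np.array(list(map(float,sys.argv[1:4])))
print(round(o["time"],2),"pos",np.round(o["tcp_pos"],4),"R",np.round(o["tcp_rot"],3).tolist(),"F",np.round(o["ft_force"],1),"gap",round(o["finger_gap"],4))
print("delta tool cm",np.round(np.array(o["tcp_rot"]).T@(t-o["tcp_pos"])*100,2))
E
python3 go.py 0.600 0.267 0.23
```

```text
0.6 pos [0.1677 0.6277 0.2483] R [[-0.983, -0.184, -0.001], [-0.184, 0.983, -0.001], [0.001, -0.001, -1.0]] F [-0.5 -0.8  0.8] gap 0.0562
delta tool cm [-35.86 -43.41   1.83]
```

>>> send_rows(turn=[[0,0,0],[0,0,0],[0,0,0],[0,0,0],[0,0,0]], translation=[[-1.5,-1.8,0],[-2.5,-3,0],[-2.5,-3,0],[-2.5,-3,0],[-2.5,-3,0]], grip=[-1,-1,-1,-1,-1])

```text
time: 1.1
tcp_pos: [0.3075, 0.513, 0.2488]
tcp_rot: [[-0.983, -0.185, 0.0], [-0.185, 0.983, 0.0], [-0.0, 0.0, -1.0]]
ft_force: [1.1, -0.2, -0.1]
finger_gap: 0.0167
finger_force: 0.0
```

>>> send_rows(turn=[[0,0,0],[0,0,0],[0,0,0],[0,0,0],[0,0,0]], translation=[[-2.5,-3,0],[-2.5,-3,0],[-2.5,-3,0],[-2.5,-3,0],[-2.5,-3,0]], grip=[-1,-1,-1,-1,-1])

```text
time: 1.6
tcp_pos: [0.4585, 0.3892, 0.2488]
tcp_rot: [[-0.983, -0.185, 0.0], [-0.185, 0.983, 0.0], [-0.0, 0.0, -1.0]]
ft_force: [0.1, 0.4, -0.5]
finger_gap: 0.0003
finger_force: 0.0
```

```bash
python3 go.py 0.600 0.267 0.23
```

```text
1.6 pos [0.4585 0.3892 0.2488] R [[-0.983, -0.185, 0.0], [-0.185, 0.983, 0.0], [-0.0, 0.0, -1.0]] F [ 0.1  0.4 -0.5] gap 0.0003
delta tool cm [-11.65 -14.62   1.88]
```

>>> send_rows(turn=[[0,0,0],[0,0,0],[0,0,0],[0,0,0],[0,0,0]], translation=[[-2.9,-3.6,0],[-2.9,-3.6,0],[-2.9,-3.5,0],[-2.0,-2.5,0.9],[0,0,1]], grip=[-1,-1,-1,-1,-1])

```text
time: 2.1
tcp_pos: [0.5925, 0.2743, 0.2293]
tcp_rot: [[-0.984, -0.175, 0.003], [-0.175, 0.984, -0.003], [-0.003, -0.003, -1.0]]
ft_force: [0.3, -0.6, 0.6]
finger_gap: 0.0003
finger_force: 0.0
```

>>> send_rows(turn=[[0,0,0],[0,0,0]], translation=[[0,0,1],[0,0,0]], grip=[-1,-1])

```text
time: 2.3
tcp_pos: [0.5851, 0.2817, 0.2177]
tcp_rot: [[-0.982, -0.189, -0.004], [-0.189, 0.982, -0.001], [0.004, 0.0, -1.0]]
ft_force: [0.3, 1.2, 0.2]
finger_gap: 0.0002
finger_force: 0.0
```

```bash
python3 go.py 0.600 0.267 0.154; python3 - <<'E'
from h import *
a=env.grab_frame("side")[140:260,260:420,::-1]; b=env.grab_frame("top")[120:270,290:450,::-1]
cv2.imwrite("pics/c2.png",np.hstack([cv2.resize(a,(400,300),interpolation=cv2.INTER_CUBIC),cv2.resize(b,(320,300),interpolation=cv2.INTER_CUBIC)]))
p=env.get_obs()["tcp_pos"]-np.array([0,0,.022]);print(proj("side",p),proj("top",p))
E
```

```text
2.3 pos [0.5851 0.2817 0.2177] R [[-0.982, -0.189, -0.004], [-0.189, 0.982, -0.001], [0.004, 0.0, -1.0]] F [0.3 1.2 0.2] gap 0.0002
delta tool cm [-1.21 -1.72  6.36]
(np.float64(318.9175168011473), np.float64(158.42409792704103)) (np.float64(365.18279486787674), np.float64(187.84490338744394))
```

View pics/c2.png

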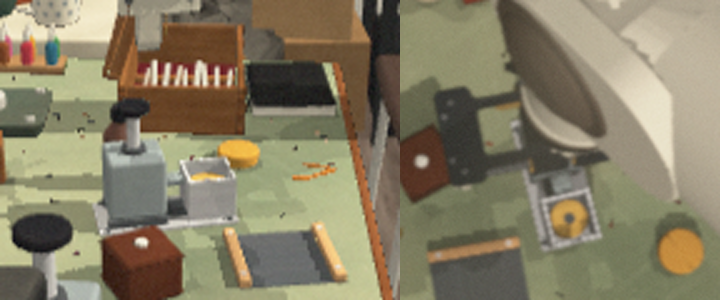

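The fingertips show in the side crop near (150,45), short of the knob at (131,103), as the pose reading also says. I'll close the remaining gap and come down.

>>> send_rows(turn=[[0,0,0],[0,0,0],[0,0,0],[0,0,0]], translation=[[-0.6,-0.9,0],[-0.6,-0.8,0],[0,0,2],[0,0,0]], grip=[-1,-1,-1,-1])

```text
time: 2.8
tcp_pos: [0.6021, 0.2643, 0.1977]
tcp_rot: [[-0.982, -0.186, -0.003], [-0.186, 0.982, -0.002], [0.003, -0.002, -1.0]]
ft_force: [-0.8, -0.7, -0.3]
finger_gap: 0.0005
finger_force: 0.0
```

```bash
python3 go.py 0.600 0.267 0.154
```

```text
2.8 pos [0.6021 0.2643 0.1977] R [[-0.982, -0.186, -0.003], [-0.186, 0.982, -0.002], [0.003, -0.002, -1.0]] F [-0.8 -0.7 -0.3] gap 0.0005
delta tool cm [0.14 0.31 4.37]
```

>>> send_rows(turn=[[0,0,0],[0,0,0],[0,0,0],[0,0,0],[0,0,0]], translation=[[0.1,0.3,1],[0,0,1.5],[0,0,1.4],[0,0,0.5],[0,0,0.5]], grip=[-1,-1,-1,-1,-1])

```text
time: 3.3
tcp_pos: [0.5996, 0.2687, 0.1502]
tcp_rot: [[-0.982, -0.188, -0.003], [-0.188, 0.982, -0.002], [0.003, -0.001, -1.0]]
ft_force: [-5.9, -3.9, 9.9]
finger_gap: 0.0001
finger_force: 4.7
```

>>> send_rows(turn=[[0,0,0],[0,0,0],[0,0,0],[0,0,0]], translation=[[0,0,0.5],[0,0,0.5],[0,0,0.5],[0,0,0]], grip=[-1,-1,-1,-1])

```text
time: 3.7
tcp_pos: [0.5996, 0.2687, 0.1359]
tcp_rot: [[-0.982, -0.188, -0.002], [-0.188, 0.982, -0.002], [0.003, -0.001, -1.0]]
ft_force: [-5.3, -3.1, 6.9]
finger_gap: 0.0003
finger_force: 3.3
```

>>> send_rows(turn=[[0,0,0],[0,0,0],[0,0,0],[0,0,0],[0,0,0]], translation=[[0,0,0.5],[0,0,0.4],[0,0,0.3],[0,0,0.1],[0,0,0]], grip=[-1,-1,-1,-1,-1])

```text
time: 4.2
tcp_pos: [0.5999, 0.2688, 0.1243]
tcp_rot: [[-0.982, -0.188, -0.001], [-0.188, 0.982, -0.001], [0.002, -0.001, -1.0]]
ft_force: [-7.3, -2.9, 13.2]
finger_gap: 0.0004
finger_force: 6.6
```

>>> send_rows(turn=[[0,0,0],[0,0,0],[0,0,0]], translation=[[0,0,0.2],[0,0,0.1],[0,0,0]], grip=[-1,-1,-1])

```text
time: 4.5
tcp_pos: [0.6, 0.2689, 0.1241]
tcp_rot: [[-0.982, -0.188, -0.001], [-0.188, 0.982, -0.002], [0.001, -0.002, -1.0]]
ft_force: [-13.2, -6.9, 29.6]
finger_gap: 0.0002
finger_force: 14.8
```

It has hit the stop: the force rose to 30 N with no further travel, and the tip is at 0.102. Now I'll let the plunger rise and retreat.

>>> send_rows(turn=[[0,0,0],[0,0,0],[0,0,0],[0,0,0],[0,0,0]], translation=[[0,0,-1],[0,0,-1.5],[0,0,-2],[0,0,-2.5],[0,0,-2]], grip=[-1,-1,-1,-1,-1])

```text
time: 5.0
tcp_pos: [0.6014, 0.2694, 0.2114]
tcp_rot: [[-0.982, -0.188, 0.001], [-0.188, 0.982, 0.001], [-0.001, 0.001, -1.0]]
ft_force: [-0.4, 0.4, -0.5]
finger_gap: 0.0001
finger_force: 0.0
```

```bash
python3 go.py 0.48 0.18 0.2; python3 - <<'E'
from h import *
a=env.grab_frame("side")[140:260,260:420,::-1]; b=env.grab_frame("top")[170:320,290:450,::-1]
cv2.imwrite("pics/c3.png",np.hstack([cv2.resize(a,(400,375),interpolation=cv2.INTER_CUBIC),cv2.resize(b,(400,375),interpolation=cv2.INTER_CUBIC)]))
E
```

```text
5.0 pos [0.6014 0.2694 0.2114] R [[-0.982, -0.188, 0.001], [-0.188, 0.982, 0.001], [-0.001, 0.001, -1.0]] F [-0.4  0.4 -0.5] gap 0.0001
delta tool cm [13.61 -6.5   1.12]
```

View pics/c3.png

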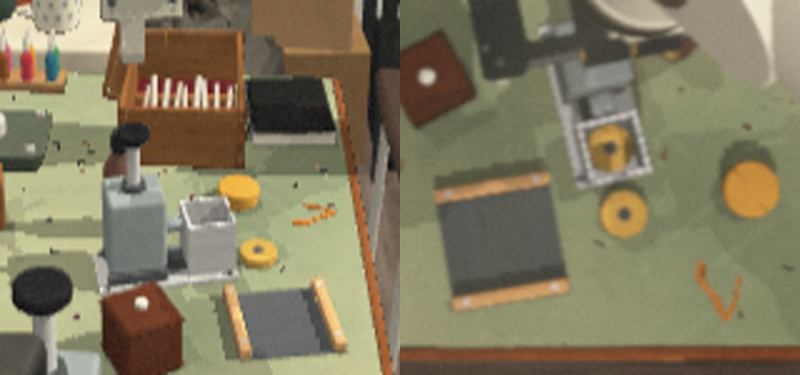

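One disc is out at top px (379.6,255.6), the plunger is up, and the others are still in the magazine. The other objects haven't moved. Next I'll get the disc's position from a colour mask.

```bash
cat > disc.py <<'E'
from h import *
def disc(win=(235,300,300,415)):
    f=env.grab_frame("top"); r0,r1,c0,c1=win
    h=cv2.cvtColor(f,cv2.COLOR_RGB2HSV)[r0:r1,c0:c1]
    m=cv2.inRange(h,(15,130,120),(30,255,255))
    cs=[c for c in cv2.findContours(m,cv2.RETR_EXTERNAL,cv2.CHAIN_APPROX_NONE)[0] if cv2.contourArea(c)>100]
    for c in cs:
        (u,v),r=cv2.minEnclosingCircle(c); p=onz("top",u+c0,v+r0,.006)
        print("disc px",round(u+c0,1),round(v+r0,1),"r",round(r,1),"world",np.round(p,4))
if __name__=="__main__": disc()
E
python3 disc.py
```

```text
disc px 379.1 255.0 r 9.3 world [0.471  0.2372 0.006 ]
```

```bash
python3 go.py 0.479 0.190 0.21
```

```text
5.15 pos [0.6021 0.2698 0.2116] R [[-0.982, -0.188, 0.004], [-0.188, 0.982, 0.002], [-0.004, 0.001, -1.0]] F [ 0.2  0.2 -0.6] gap 0.0004
delta tool cm [13.59 -5.52  0.1 ]
```

>>> send_rows(turn=[[0,0,0],[0,0,0],[0,0,0],[0,0,0],[0,0,0]], translation=[[2.5,-1,0],[3,-1.2,0],[3,-1.2,0],[3,-1.2,0],[2.1,-0.9,0]], grip=[-1,-1,-1,-1,-1])

```text
time: 5.65
tcp_pos: [0.475, 0.1879, 0.2082]
tcp_rot: [[-0.982, -0.188, -0.003], [-0.188, 0.982, -0.001], [0.003, -0.001, -1.0]]
ft_force: [0.4, -0.9, -0.9]
finger_gap: 0.0006
finger_force: 0.0
```

>>> send_rows(turn=[[0,0,0],[0,0,0]], translation=[[0,0,2],[0,0,0]], grip=[-1,-1])

```text
time: 5.85
tcp_pos: [0.4753, 0.188, 0.1871]
tcp_rot: [[-0.982, -0.188, -0.005], [-0.188, 0.982, -0.002], [0.005, -0.001, -1.0]]
ft_force: [-0.1, -0.7, -0.2]
finger_gap: 0.0008
finger_force: 0.0
```

```bash
python3 go.py 0.479 0.190 0.0255
```

```text
5.85 pos [0.4753 0.188  0.1871] R [[-0.982, -0.188, -0.005], [-0.188, 0.982, -0.002], [0.005, -0.001, -1.0]] F [-0.1 -0.7 -0.2] gap 0.0008
delta tool cm [-0.48  0.15 16.16]
```

>>> send_rows(turn=[[0,0,0],[0,0,0],[0,0,0],[0,0,0],[0,0,0]], translation=[[-0.4,0.1,2],[0,0,3.5],[0,0,3.5],[0,0,3],[0,0,0]], grip=[-1,-1,-1,-1,-1])

```text
time: 6.35
tcp_pos: [0.4783, 0.1902, 0.0658]
tcp_rot: [[-0.982, -0.188, -0.008], [-0.188, 0.982, -0.003], [0.009, -0.001, -1.0]]
ft_force: [0.2, -0.8, 0.1]
finger_gap: 0.0006
finger_force: 0.0
```

```bash
python3 go.py 0.479 0.190 0.0255
```

```text
6.35 pos [0.4783 0.1902 0.0658] R [[-0.982, -0.188, -0.008], [-0.188, 0.982, -0.003], [0.009, -0.001, -1.0]] F [ 0.2 -0.8  0.1] gap 0.0006
delta tool cm [-0.1  -0.03  4.03]
```

>>> send_rows(turn=[[0,0,0],[0,0,0],[0,0,0],[0,0,0],[0,0,0]], translation=[[0,0,1],[0,0,1.5],[0,0,1],[0,0,0.5],[0,0,0]], grip=[-1,-1,-1,-1,-1])

```text
time: 6.85
tcp_pos: [0.481, 0.1911, 0.0292]
tcp_rot: [[-0.982, -0.188, -0.001], [-0.188, 0.982, -0.0], [0.001, -0.0, -1.0]]
ft_force: [0.6, -0.4, 0.2]
finger_gap: 0.0007
finger_force: 0.0
```

```bash
python3 go.py 0.448 0.341 0.0255
```

```text
6.85 pos [0.481  0.1911 0.0292] R [[-0.982, -0.188, -0.001], [-0.188, 0.982, -0.0], [0.001, -0.0, -1.0]] F [ 0.6 -0.4  0.2] gap 0.0007
delta tool cm [ 0.42 15.34  0.37]
```

>>> send_rows(turn=[[0,0,0],[0,0,0],[0,0,0],[0,0,0],[0,0,0]], translation=[[0,0,0.35],[0,0.4,0],[0,0.8,0],[0,1,0],[0,1,0]], grip=[-1,-1,-1,-1,-1])

```text
time: 7.35
tcp_pos: [0.4752, 0.224, 0.0265]
tcp_rot: [[-0.982, -0.189, 0.0], [-0.189, 0.982, 0.0], [-0.0, 0.0, -1.0]]
ft_force: [0.1, 0.3, 0.4]
finger_gap: 0.0006
finger_force: 0.2
```

```bash
python3 go.py 0.448 0.341 0.0255; python3 disc.py
```

```text
7.35 pos [0.4752 0.224  0.0265] R [[-0.982, -0.189, 0.0], [-0.189, 0.982, 0.0], [-0.0, 0.0, -1.0]] F [0.1 0.3 0.4] gap 0.0006
delta tool cm [ 0.46 12.01  0.1 ]
disc px 372.3 256.4 r 9.4 world [0.4682 0.2519 0.006 ]
```

>>> send_rows(turn=[[0,0,0],[0,0,0],[0,0,0],[0,0,0],[0,0,0]], translation=[[0,0.8,0],[0,1,0],[0,1,0],[0,1,0],[0,0.8,0]], grip=[-1,-1,-1,-1,-1])

```text
time: 7.9
tcp_pos: [0.4664, 0.2692, 0.0263]
tcp_rot: [[-0.982, -0.189, 0.0], [-0.189, 0.982, 0.0], [-0.0, 0.0, -1.0]]
ft_force: [0.3, -1.1, 1.6]
finger_gap: 0.0005
finger_force: 0.7
```

```bash
python3 go.py 0.448 0.341 0.0255; python3 disc.py
```

```text
7.9 pos [0.4664 0.2692 0.0263] R [[-0.982, -0.189, 0.0], [-0.189, 0.982, 0.0], [-0.0, 0.0, -1.0]] F [ 0.3 -1.1  1.6] gap 0.0005
delta tool cm [0.45 7.4  0.08]
```

The disc is hidden from the top camera. By distance about 4.4 cm of pushing remains.

>>> send_rows(turn=[[0,0,0],[0,0,0],[0,0,0],[0,0,0],[0,0,0]], translation=[[0,0.8,0],[0,1,0],[0,1,0],[0,0.9,0],[0,0.5,0]], grip=[-1,-1,-1,-1,-1])

```text
time: 8.45
tcp_pos: [0.4582, 0.3108, 0.0262]
tcp_rot: [[-0.982, -0.189, -0.0], [-0.189, 0.982, 0.001], [-0.0, 0.001, -1.0]]
ft_force: [0.7, -0.8, 1.6]
finger_gap: 0.0005
finger_force: 0.6
```

>>> send_rows(turn=[[0,0,0],[0,0,0],[0,0,0],[0,0,0],[0,0,0]], translation=[[0,0,0],[0,-0.6,0],[0,-1.5,0],[0,-1,-1],[0,0,-2]], grip=[-1,-1,-1,-1,-1])

```text
time: 8.95
tcp_pos: [0.4644, 0.2738, 0.0554]
tcp_rot: [[-0.983, -0.184, -0.003], [-0.184, 0.983, -0.004], [0.004, -0.003, -1.0]]
ft_force: [-0.1, 0.1, 1.6]
finger_gap: 0.0001
finger_force: 0.0
```

>>> send_rows(turn=[[0,0,0],[0,0,0],[0,0,0],[0,0,0],[0,0,0]], translation=[[0,0,-3],[0,0,-4],[0,-2,-4],[0,-4,-2],[0,-4,0]], grip=[-1,-1,-1,-1,-1])

```text
time: 9.45
tcp_pos: [0.4858, 0.1793, 0.1906]
tcp_rot: [[-0.982, -0.188, 0.007], [-0.188, 0.982, 0.002], [-0.007, 0.001, -1.0]]
ft_force: [1.0, -0.6, 0.1]
finger_gap: 0.0004
finger_force: 0.0
```

>>> send_rows(turn=[[0,0,0],[0,0,0],[0,0,0],[0,0,0]], translation=[[0,-4,0],[0,-4,0],[0,-3,0],[0,0,0]], grip=[-1,-1,-1,-1])

```text
time: 9.85
tcp_pos: [0.5046, 0.0649, 0.1867]
tcp_rot: [[-0.984, -0.178, 0.0], [-0.178, 0.984, -0.003], [0.0, -0.003, -1.0]]
ft_force: [-0.0, -0.7, -0.2]
finger_gap: 0.0005
finger_force: 0.0
```

```bash
python3 go.py 0.448 0.341 0.0255; python3 disc.py; python3 - <<'E'
from h import *
a=env.grab_frame("side")[140:260,260:420,::-1]; b=env.grab_frame("top")[160:310,290:450,::-1]
cv2.imwrite("pics/c4.png",np.hstack([cv2.resize(a,(400,375),interpolation=cv2.INTER_CUBIC),cv2.resize(b,(400,375),interpolation=cv2.INTER_CUBIC)]))
E
```

```text
9.85 pos [0.5046 0.0649 0.1867] R [[-0.984, -0.178, 0.0], [-0.178, 0.984, -0.003], [0.0, -0.003, -1.0]] F [-0.  -0.7 -0.2] gap 0.0005
delta tool cm [ 0.64 28.23 16.03]
disc px 332.8 264.6 r 9.2 world [0.4512 0.3363 0.006 ]
```

View pics/c4.png

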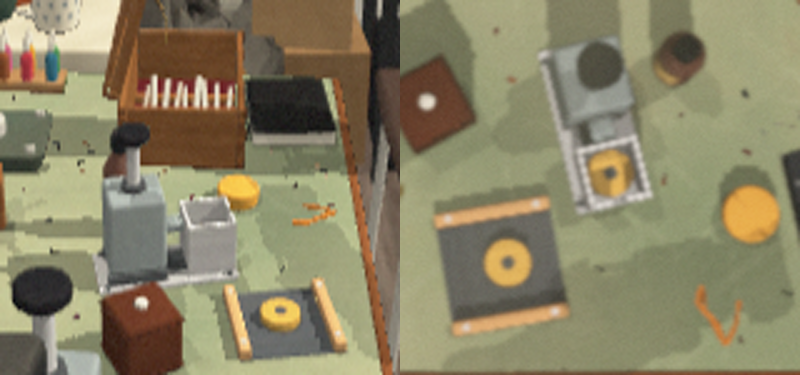

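The disc lies flat in the middle of the bay at top px (332.8,264.6), about 5 mm from the bay's centre. The plunger is up, the other objects haven't moved, and the arm is clear of everything.

```bash
python3 -c "
from plant import env
print(env.sign_off())"
```

```text
the job is handed in; nothing more can be done
None
```

I pressed the plunger fully down once and let it rise, which pushed out one brass disc, then slid that disc by fingertip to about 5 mm from the bay's centre, wholly between the rails; the bottle, beeswax and weight were not moved, and the job is handed in at about 10 s.

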